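Charge the jiko and hold its draught flap open

ROBOT

A 6-joint arm with a two-finger parallel gripper is mounted at the origin on the work surface. World frame = base frame: x ahead of the robot, y to its left, z up, the work surface at z = 0. Lengths are in mm, angles in rad, forces in N, time in s.
With the tool pointing down it reaches from about 350 to 925 mm from the base axis. Payload 6.4 kg.
Tool frame: the origin (TCP) lies between the finger pads; the fingertips stand 19 mm ahead of it and the grasp point (between the pads) is the TCP (tips_ahead is the z of the fingertips in the tool frame, in mm); z points along the fingers, y is the direction in which the jaws open and shut (so a half turn about z gives the same grasp; the last joint's range is limited). The gripper opens to 85 mm and grips with 20 to 120 N. Pads are 22 mm wide; open, the fingers measure 114 mm over their backs; the gripper's body (76 mm by 85 mm) begins 54 mm behind the grasp point. The pads swing forward as they close: fully open they stand 13 mm farther back than shut.
Start: joints at [-1.475, 0.245, 1.558, -0, 1.339, -0.174], TCP at [173.255, -626.496, 250.29] pointing down, gripper open.
Joint ranges: [-3.13, 3.13], [-1.02, 2.26], [0.13, 2.54], [-0.95, 4.09], [0.21, 2.88], [-2.74, 2.74]. Speed limits (rad/s): [2.57, 2.57, 3.14, 3.14, 3.14, 3.14].

INTERFACE

Orientations are given as a unit quaternion [w, x, y, z].
In Python, from plant import observe, capture, camera_model, finish_job, tips_ahead gives the robot as it stands. The module is installed in compiled form; this text tells all that it offers.
- The arm moves only by the shell command python3 -m crank 'ROWS' [FORCE]. ROWS is JSON, a list of rows, each a list of 3 entries, a list of its own where there are three numbers: the opening in per cent of the stroke, from 0 (shut) to 100 (fully open), then the shift along the world's x, y, z in m, then the turn, a rotation vector about the world's x, y, z in rad. In form: [[claw, [dx, dy, dz], [wx, wy, wz]], ...]. A call has 1 to 10 rows; each row is the pose to reach, as a shift and turn from the pose commanded when the call began; what a row does not reach only later rows make up. A row lasts 1/8 s, in which the tool goes at most 62.5 mm and 10.7 degrees, less where a joint would pass 70% of its speed; a pose out of reach is approached as far as the arm can. A call with a gripper value outside its range is refused whole. The fingers move at their own pace and stop on an object; FORCE is the grip in N (left out, the last holds). Time passes only in rows, so rows that repeat a pose let the fingers close. It gives the time, the measured TCP pose, the force and the opening at its end, in the units of the state.
- observe(): the state, without advancing time (a new reading comes with each control period).
- capture(name): name is "side" or "top" or "wrist"; returns the picture (420x560x3 uint8, red, green, blue); there is no depth.
- camera_model(name): a dict with "mtx" (3x3 intrinsics, pixels), "R" (3x3) and "t" (3): a world point X has camera coordinates R X + t. Camera axes: x right, y down, z forward; pixel columns grow to the right and rows downward; lengths in mm; the calibration is good to about 2 mm. A picture is of the moment at which its call begins: read the wrist's pose just before it. camera_model takes no time and is no camera call; for the wrist camera it gives the pose at the moment of the call.
- finish_job(): hands the job in, once; it reports no verdict.
The state is a dict: "t": time; "q": joint angles; "joint_velocities": joint speeds; "joint_efforts": joint torques, N m; "tcp_pos": TCP position; "tool_rot": TCP orientation; "contact_force": force on the tool from outside, world axes, zero at the start; "moment": the same for the moment, N m; "opening": opening from 0.0 (shut) to 1.0 (fully open).
Only numpy, scipy, OpenCV 4.12 (cv2) and the standard library are available. Lean on these libraries where they do the work, as an engineer would, in place of code of your own. Each camera call takes 0.05 s, during which the arm holds its last target. There are 200 camera calls.

TASK

Use the red scoop to load the jiko: scoop the three charcoal briquettes out of the steel tray and tip them into the fire bowl, without taking them in the fingers. Set the scoop down upright in the tray or on the floor, let go of it, then lift the draught flap (its red knob is the place to grip) to 45 degrees and finish while still holding it there, since it falls shut when released. Leave the mug, saucepan, jug and chopping board where they are.

Things in the scene. Friction and masses are not known exactly. Their poses are not given: they have to be found in the camera images.
- bowl_mouth (a point): Centre of the fire bowl's mouth, on the jiko's axis, 180 mm above the ground, level with the rim; axes as the jiko's. Rim 140 mm outer and 122 mm inner radius, with three steel pot rests 12 mm high on it. Inside, the bowl narrows to 87 mm radius at its flat floor, 77 mm below the mouth.
- bowl_floor (a point): Centre of the fire bowl's flat floor, 103 mm above the ground, axes as bowl_mouth.
- flap (a joint): Angle of the draught flap in rad: 0 shut (level), 0.785 is 45 degrees, stops at 1.3. Gravity and a weak spring shut it from every angle (about 2 N at the knob lifts it); it never stays open by itself.
- flap_hinge (a point): Middle of the flap's level hinge line, parallel to the jiko's y, 75 mm above the ground and 147 mm from its axis. The flap is an aluminium plate on top of the draught box, 102 mm long from the hinge outward, 122 mm wide, 4 mm thick; its outer end rises as it opens. This frame turns with the flap, its -x running from the hinge to the outer end.
- flap_knob (a point): Centre of the red ball knob (26 mm diameter) at the end of a 10 mm thick lever on the flap's outer end: 132 mm from the hinge line along the flap and 12 mm above the hinge when shut, so 87 mm above the ground and 31 mm beyond the box's end. Nothing is under it.
- scoop_grip (a point): Point on the wooden handle bar of the red metal scoop (about 0.22 kg), 66 mm above its underside, over the middle of its floor. Scoop's x points from the back to the open front, z up; it starts upright in the tray. The bar runs along x, 14 mm wide, 18 mm tall, from 67 mm behind this point to 32 mm in front, on a post at the back.
- scoop: The same scoop, origin at the middle of its underside, axes as scoop_grip. Floor 112 mm long, 124 mm wide, 1.5 mm thick, its front lip 56 mm ahead of the origin; side walls 36 mm high, back wall 44 mm, open front and top.
- tray_in (a point): Centre of the inner floor of the fixed open steel tray, 4 mm above the ground; x along its length, z up. Floor inside 292 by 132 mm, rim 34 mm above the ground; the +x end wall leans outward by 30 degrees. The scoop stands at the -x end facing +x, with 4 mm play each side; the briquettes lie ahead of it and, pushed against the +x end wall, ride up onto the scoop.
- mug: Blue ceramic mug, 80 mm wide, 90 mm tall, between the robot and the jiko; leave alone. Origin at the centre of its underside.
- saucepan: Steel saucepan, 180 mm wide, 90 mm tall, black handle to its +x reaching 235 mm from its middle; leave alone. Origin at the centre of its underside.
- jug: Orange plastic jug with closed white lid, 136 mm wide, 218 mm tall; leave alone. Origin at the centre of its underside.
- board: Wooden chopping board 340 by 220 by 20 mm, flat on the floor; leave alone. Origin at the centre of its underside.
- coal0_center (a point): Centre of a black charcoal briquette, a ball 36 mm in diameter, 30 g, loose in the tray. Slips and rolls easily (friction about 0.3): carry it with the scoop's nose up 10 to 20 degrees; it rolls out when the nose is tipped down 35 degrees or more.
- coal1_center (a point): Centre of a black charcoal briquette, a ball 36 mm in diameter, 30 g, loose in the tray. Slips and rolls easily (friction about 0.3): carry it with the scoop's nose up 10 to 20 degrees; it rolls out when the nose is tipped down 35 degrees or more.
- coal2_center (a point): Centre of a black charcoal briquette, a ball 36 mm in diameter, 30 g, loose in the tray. Slips and rolls easily (friction about 0.3): carry it with the scoop's nose up 10 to 20 degrees; it rolls out when the nose is tipped down 35 degrees or more.
- jiko: Fixed charcoal stove (jiko): dark metal cladding, terracotta fire bowl open at the top, two wire loop handles reaching 169 mm from the axis, 150 mm up, on its +y and -y sides. Origin on the ground on its axis, z up; own -x points towards the draught box, a metal box 75 mm high, 120 mm wide, ending 248 mm from the axis.
There are look-alikes about, which are no part of the job. There is more than one size of the scoop; the job needs the larger.

How it is judged (in metres and radians):
On the way, in this order (a step that is already met when the one before it is completed fails the run):
1. all three briquettes lie in the fire bowl (horizontal distance between each of coal0_center, coal1_center, coal2_center and bowl_floor below 0.11 m and z of coal0_center in the frame of bowl_floor between 0 and 0.075 m and z of coal1_center in the frame of bowl_floor between 0 and 0.075 m and z of coal2_center in the frame of bowl_floor between 0 and 0.075 m), for 0.2 s.
2. the flap is held up at about 45 degrees (value of joint flap between 0.645 and 0.925 rad and contact force between the fingers and flap above 0.5 N), for 0.3 s.
At the end, for the whole second after the job is handed in: The three briquettes lie inside the fire bowl below its rim; the scoop stands upright (within 14 degrees) and at rest in the tray or on the floor, untouched; the gripper alone holds the draught flap still at 45 degrees, plus or minus 8 degrees (0.645 to 0.925 rad) (all of step 1 and all of step 2 and velocity of joint flap between -0.1 and 0.1 rad/s and contact force between scoop and flap below 0.05 N and contact force between scoop and the arm below 0.05 N and contact force between scoop and the fingers below 0.05 N and height (world z) of scoop_grip below 0.09 m and angle between scoop_grip's own z axis and vertical below 0.25 rad and linear speed of scoop below 0.02 m/s); the arm keeps its last pose, push and grip.
It fails at once if a briquette is pressed by the fingers instead of carried in the scoop (contact force between the fingers and coal0 above 1 N or contact force between the fingers and coal1 above 1 N or contact force between the fingers and coal2 above 1 N).
It fails at once if the mug, saucepan, jug or chopping board is moved by more than 40 mm (distance of any of mug, saucepan, jug, board from where it was at the start of the episode above 0.04 m).
It also fails if it takes over 70 s, if anything falls off the work surface, if the arm or the gripper's body presses on something with over 40 N, if the wrist force passes 120 N, or if a joint passes its speed limit or range.

## Working session

There is one attempt and no reset: what is moved stays moved. The work goes in short steps, Python scripts to look and compute and a shell command to move; the robot and the scene stay as the last step left them, time stands still between calls to the robot, and variables do not carry over. Pictures are saved under pics/ and viewed, about 8 in all and at most 12, crops included, and the job is handed in when it is done.

```bash
mkdir -p pics; python3 - <<'E'
from plant import *
import cv2,numpy as np
s=observe();print(s, tips_ahead)
for n in("top","side"):
    im=capture(n);cv2.imwrite(f"pics/{n}0.png",cv2.resize(im[:,:,::-1],(800,600),interpolation=cv2.INTER_CUBIC))
    m=camera_model(n);print(n,{k:np.round(v,4).tolist() for k,v in m.items()})
E
```

```text
{'t': 0.0, 'q': array([-1.47511415e+00,  2.45790039e-01,  1.55902678e+00,  4.27933307e-05,
        1.33871007e+00, -1.74080045e-01]), 'joint_velocities': array([-0.00037527, -0.00144256,  0.00038588,  0.00076261, -0.00101573,
       -0.00105755]), 'joint_efforts': array([-1.44529909e-03, -4.29506671e+01, -3.26133013e+01, -1.83602683e-04,
        5.31790633e-03,  6.43284508e-06]), 'tcp_pos': array([ 173.2031735 , -625.95237064,  249.18880076]), 'tool_rot': array([-9.65561832e-04,  9.90917527e-01,  1.34467542e-01,  5.87026206e-05]), 'contact_force': array([-0.40897883, -0.55658877,  0.48480798]), 'moment': array([ 0.01633045, -0.01340913,  0.01366252]), 'opening': 1.0033247221908765} 19.0
top {'mtx': [[519.6598, 0.0, 279.0916], [0.0, 519.6598, 210.4435], [0.0, 0.0, 1.0]], 'R': [[-0.0042, -1.0, 0.0062], [-0.9806, 0.0029, -0.1962], [0.1961, -0.0069, -0.9806]], 't': [-19.9235, 582.8618, 1748.7027]}
side {'mtx': [[435.1157, 0.0, 283.3503], [0.0, 435.1157, 214.6966], [0.0, 0.0, 1.0]], 'R': [[0.9829, -0.1837, -0.0164], [-0.1385, -0.6765, -0.7233], [0.1217, 0.7132, -0.6903]], 't': [-545.112, 141.1446, 1443.6112]}
```

View pics/top0.png

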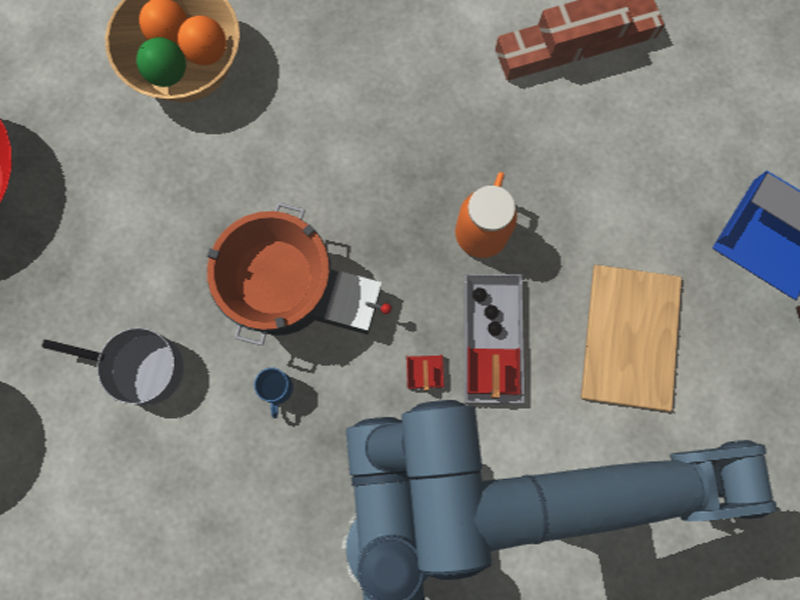

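View pics/side0.png

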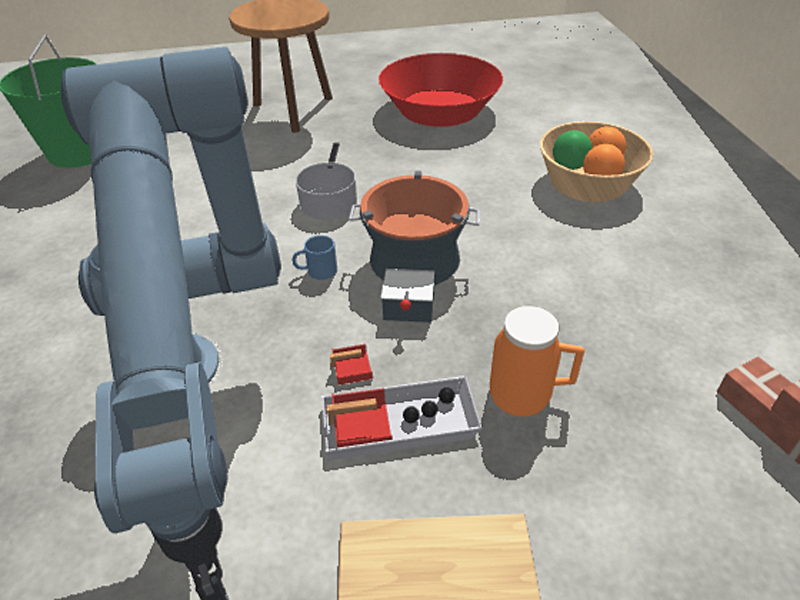

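Top view: the tray is at about (495,340) in 800-px coordinates with the scoop at its lower end. The jiko is at (268,270), the knob at (386,308), the jug at (487,222) and the mug at (273,386). I'll enlarge the tray and the jiko.

```bash
python3 - <<'E'
from plant import *
import cv2,numpy as np
im=capture("top")[:,:,::-1]
a=cv2.resize(im[185:290,315:375],None,fx=5.7,fy=5.7,interpolation=cv2.INTER_CUBIC)
b=cv2.resize(im[140:245,140:295],None,fx=2.9,fy=2.9,interpolation=cv2.INTER_CUBIC)
c=np.zeros((600,800,3),np.uint8);c[:a.shape[0],:a.shape[1]]=a;c[:b.shape[0],345:345+b.shape[1]]=b
cv2.imwrite("pics/crop1.png",c)
E
cat > h.py <<'E'
from plant import *
import numpy as np
def ray(n,u,v,z):
    m=camera_model(n);K,R,t=[np.array(m[k]) for k in("mtx","R","t")]
    C=-R.T@t;d=R.T@np.linalg.inv(K)@[u,v,1];return C+d*(z-C[2])/d[2]
def A(px,py,z): return ray("top",315+px/5.7-.5+.09,185+py/5.7-.41,z).round(1)
def B(px,py,z): return ray("top",140+(px-345)/2.9-.33,140+py/2.9-.33,z).round(1)
E
```

```text
(no output)
```

View pics/crop1.png

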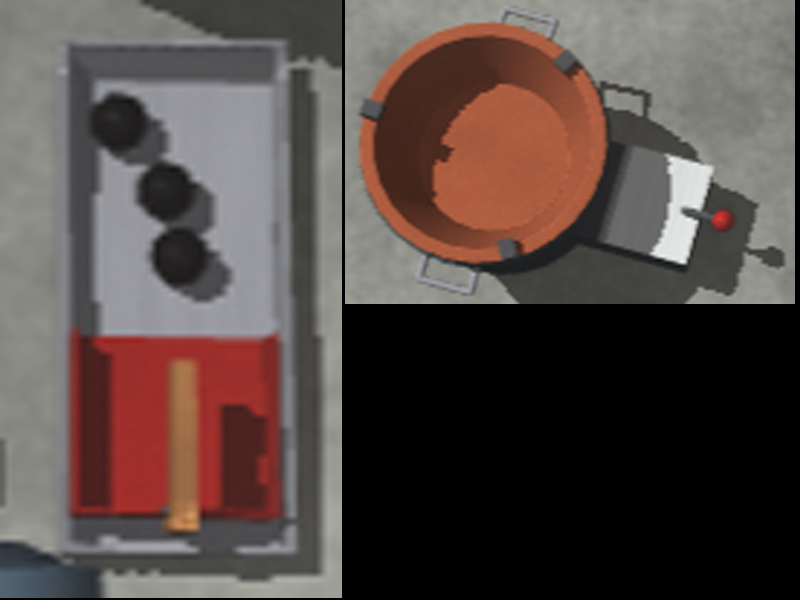

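The crop shows the tray rim corners at (62,42), (287,42), (296,550) and (62,552). The handle bar runs (184,360)–(183,530) and the coals are at (119,122), (166,191) and (181,257). The bowl rim spans x 360–608 and y 22–264, and the knob is at (723,220).

```bash
python3 - <<'E'
from h import *
for p in((62,42),(287,42),(296,550),(62,552)):print("rim",A(*p,34))
for p in((184,360),(183,530)):print("bar",A(*p,79))
for p in((119,122),(166,191),(181,257)):print("coal",A(*p,22))
for p in((72,338),(280,338)):print("lip floor/wall",A(*p,40))
for p in((360,143),(608,143),(484,22),(484,264)):print("bowl",B(*p,180))
print("floor",B(502,157,103))
print("knob",B(723,220,92)); print("flap corners",B(713,165,77),B(688,265,77))
u=np.array
def S(x,y,z):return ray("side",x*.7-.15,y*.7-.15,z).round(1)
print("side: knob",S(405,305,87),"bowl",[S(*p,180) for p in((360,207),(469,207))],"bar",S(329,409,75),S(377,403,75))
print("mug",ray("top",273*.7,384*.7,90).round(), "pan",ray("top",137*.7,362*.7,90).round(),"jug",ray("top",492*.7,207*.7,218).round())
E
```

```text
rim [ 654.  -187.1   34. ]
rim [ 653.6 -327.4   34. ]
rim [ 339.4 -321.3   34. ]
rim [ 338.7 -180.2   34. ]
bar [ 449. -251.   79.]
bar [ 348.5 -247.4   79. ]
coal [ 605.5 -222.7   22. ]
coal [ 561.7 -250.8   22. ]
coal [ 520.1 -258.9   22. ]
lip floor/wall [ 467.6 -188.6   40. ]
lip floor/wall [ 467.1 -315.3   40. ]
bowl [630.9 416.  180. ]
bowl [630.2 137.5 180. ]
bowl [772.7 281.1 180. ]
bowl [492.9 272.6 180. ]
floor [632.4 268.6 103. ]
knob [558.4   9.2  92. ]
flap corners [628.   21.2  77. ] [507.5  50.6  77. ]
side: knob [557.6   8.1  87. ] bowl [array([495.3, 292.2, 180. ]), array([767. , 234.6, 180. ])] bar [ 352.9 -249.    75. ] [ 450.6 -253.1   75. ]
mug [379. 272.  90.] pan [431. 593.  90.] jug [ 767. -234.  218.]
```

Measurements agree: bowl axis ≈(632,277) with the knob 278 mm away (279 expected), and the tray's length is as stated. The grip is at ≈(416,-250,70), tray yaw ≈-1.2°. Next I move above the grip.

```bash
python3 -m crank '[[100,[0.243,0.376,-0.08],[0,0,-0.29]],[100,[0.243,0.376,-0.08],[0,0,-0.29]],[100,[0.243,0.376,-0.08],[0,0,-0.29]],[100,[0.243,0.376,-0.08],[0,0,-0.29]],[100,[0.243,0.376,-0.08],[0,0,-0.29]],[100,[0.243,0.376,-0.08],[0,0,-0.29]],[100,[0.243,0.376,-0.08],[0,0,-0.29]],[100,[0.243,0.376,-0.08],[0,0,-0.29]],[100,[0.243,0.376,-0.08],[0,0,-0.29]],[100,[0.243,0.376,-0.08],[0,0,-0.29]]]'
python3 - <<'E'
from h import *
import cv2
from scipy.spatial.transform import Rotation as Ro
s=observe();print(s['tcp_pos'],Ro.from_quat(np.roll(s['tool_rot'],-1)).as_matrix().round(3),s['q'].round(2))
im=capture("wrist");cv2.imwrite("pics/w1.png",im[:,:,::-1])
m=camera_model("wrist");np.savez("w1.npz",**m)
P=np.array([416,-250,79]);c=np.array(m['R'])@P+m['t'];u=np.array(m['mtx'])@c;print(u/u[2])
E
```

```text
t: 1.4
tcp_pos: [416.0, -251.9, 170.7]
tool_rot: [0.0, 1.0, -0.011, 0.0]
contact_force: [0.4, -0.1, -0.2]
opening: 0.998
[ 416.00689396 -251.85257549  170.7255039 ] [[ 1.    -0.022  0.   ]
 [-0.022 -1.    -0.001]
 [ 0.     0.001 -1.   ]] [-0.78 -0.05  2.03 -0.    1.16  0.81]
[280.35961586 217.51155318   1.        ]
```

View pics/w1.png

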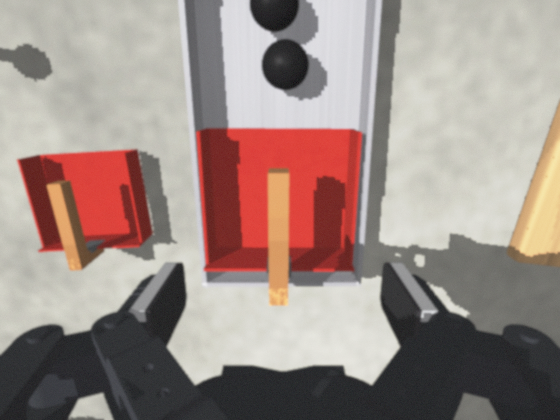

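The wrist view shows the bar's front end at (279,170) and its back end at (278,303). The floor lip corners are at about (200,129) and (362,131).

```bash
python3 - <<'E'
from h import *
for p in((279,170),(278,303)):print(ray("wrist",*p,79))
for p in((200,130),(362,131),(205,268),(357,268)):print(ray("wrist",*p,42))
for p in((183,0),(380,0),(207,283),(357,283)):print('rim',ray("wrist",*p,34))
E
```

```text
[ 448.91495016 -249.8928315    79.        ]
[ 348.93631254 -246.65437555   79.        ]
[ 472.93999306 -191.62865754   42.        ]
[ 469.61826792 -311.6000177    42.        ]
[ 359.62791595 -185.15996253   42.        ]
[ 356.78524523 -312.77164865   42.        ]
rim [ 559.93005835 -186.22789464   34.        ]
rim [ 557.06538642 -321.6307994    34.        ]
rim [ 340.80571624 -183.45105535   34.        ]
rim [ 337.85812829 -315.29841507   34.        ]
```

```bash
python3 -m crank '[[60,[0.000,0.003,-0.05],[0,0,0]],[60,[0,0.003,-0.08],[0,0,0]],[60,[0,0.003,-0.100],[0,0,0]],[60,[0,0.003,-0.100],[0,0,0]],[0,[0,0.003,-0.100],[0,0,0]],[0,[0,0.003,-0.100],[0,0,0]],[0,[0,0.003,-0.100],[0,0,0]],[0,[0,0.003,-0.100],[0,0,0]],[0,[0,0.003,-0.100],[0,0,0]],[0,[0,0.003,-0.100],[0,0,0]]]' 110
```

```text
t: 2.7
tcp_pos: [417.1, -248.6, 71.9]
tool_rot: [0.001, 1.0, -0.01, 0.001]
contact_force: [-2.1, -0.8, 5.9]
opening: 0.143
```

```bash
python3 -m crank '[[0,[0.015,0,0],[0,0,0]],[0,[0.03,-0.001,0],[0,0,0]],[0,[0.045,-0.001,0],[0,0,0]],[0,[0.06,-0.001,0],[0,0,0]],[0,[0.075,-0.001,0],[0,0,0]],[0,[0.09,-0.002,0],[0,0,0]],[0,[0.105,-0.002,0],[0,0,0]],[0,[0.12,-0.002,0],[0,0,0]],[0,[0.132,-0.003,0],[0,0,0]],[0,[0.138,-0.003,0],[0,0,0]]]'
python3 - <<'E'
from h import *
import cv2
im=capture("side");cv2.imwrite("pics/s1.png",cv2.resize(im[230:350,200:360,::-1],(640,480),interpolation=cv2.INTER_CUBIC))
E
```

```text
t: 3.95
tcp_pos: [554.3, -251.2, 71.9]
tool_rot: [0.001, 1.0, -0.01, -0.001]
contact_force: [-8.6, 0.5, 10.4]
opening: 0.143
```

View pics/s1.png

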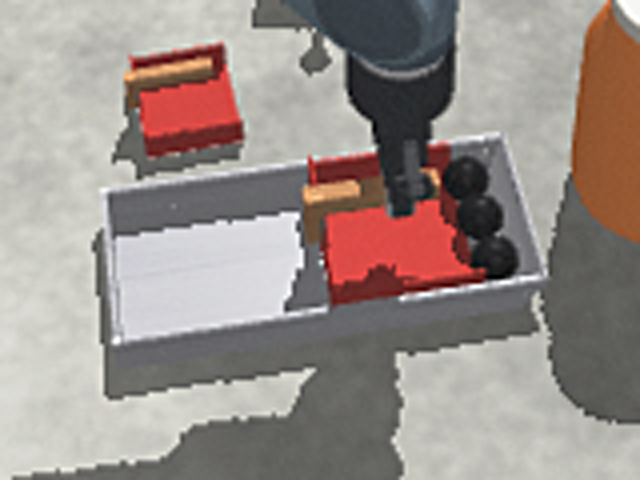

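The side crop shows the three coals lined up across the scoop's mouth against the end wall, at about (465,180), (480,215) and (493,257). I'll push on so they ride up.

```bash
python3 -m crank '[[0,[0.008,0,0],[0,0,0]],[0,[0.016,0,0],[0,0,0]],[0,[0.022,0,0],[0,0,0]],[0,[0.025,0,0],[0,0,0]],[0,[0.025,0,0],[0,0,0]]]'
python3 - <<'E'
from h import *
import cv2
im=capture("side");cv2.imwrite("pics/s2.png",cv2.resize(im[230:350,200:360,::-1],(640,480),interpolation=cv2.INTER_CUBIC))
E
```

```text
t: 4.62
tcp_pos: [578.9, -251.1, 71.9]
tool_rot: [0.001, 1.0, -0.01, -0.001]
contact_force: [-7.4, 0.1, 8.7]
opening: 0.143
```

View pics/s2.png

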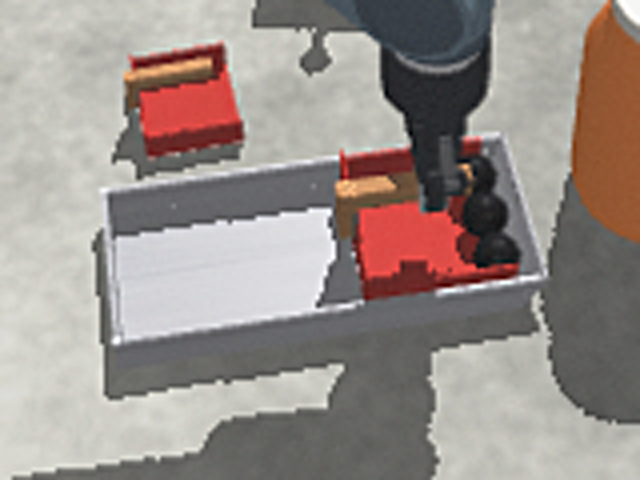

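The coals are on the lip now. I'll tilt the nose up while following the leaning wall, then lift.

```bash
python3 -m crank '[[0,[0.003,0,0],[0,0,0]],[0,[0.003,0,0.004],[0,-0.09,0]],[0,[0.002,0,0.009],[0,-0.18,0]],[0,[0.0,0,0.016],[0,-0.27,0]],[0,[-0.002,0,0.03],[0,-0.27,0]],[0,[-0.002,0,0.05],[0,-0.27,0]],[0,[-0.002,0,0.08],[0,-0.27,0]],[0,[-0.002,0,0.1],[0,-0.27,0]],[0,[-0.002,0,0.1],[0,-0.27,0]]]'
python3 - <<'E'
from h import *
import cv2
im=capture("side")[220:340,200:360,::-1];im2=capture("top")[170:290,300:400,::-1]
c=np.hstack([cv2.resize(im,(440,330),interpolation=cv2.INTER_CUBIC),cv2.resize(im2,(275,330),interpolation=cv2.INTER_CUBIC)])
cv2.imwrite("pics/s3.png",c)
E
```

```text
t: 5.8
tcp_pos: [578.8, -251.3, 173.4]
tool_rot: [0.0, 0.991, -0.01, 0.137]
contact_force: [-0.7, 0.6, -3.1]
opening: 0.144
```

View pics/s3.png

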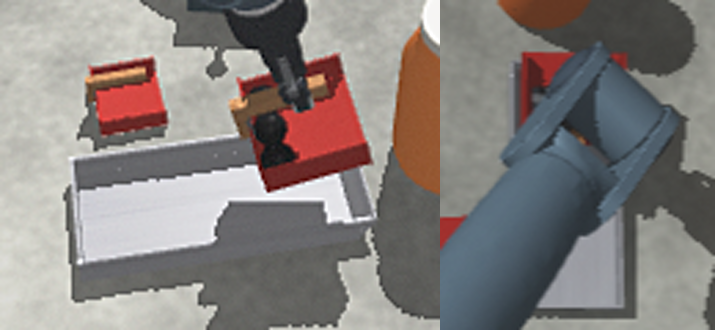

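The side view shows all three coals resting at the back of the scoop and the tray empty. The 3.1 N load matches 0.22 + 0.09 kg. Next I lift and carry to the bowl, turning the nose toward the robot.

```bash
python3 -m crank '[[0,[0,0,0.03],[0,0,0]],[0,[0,0,0.07],[0,0,0]],[0,[0,0,0.11],[0,0,0]],[0,[0,0.01,0.14],[0,0,0.05]],[0,[0,0.04,0.15],[0,0,0.15]],[0,[0.005,0.08,0.15],[0,0,0.3]],[0,[0.01,0.12,0.15],[0,0,0.45]],[0,[0.015,0.16,0.15],[0,0,0.6]],[0,[0.02,0.2,0.15],[0,0,0.75]],[0,[0.025,0.24,0.15],[0,0,0.9]]]' && python3 -m crank '[[0,[0.003,0.04,0],[0,0,0.15]],[0,[0.006,0.08,0],[0,0,0.3]],[0,[0.01,0.12,0],[0,0,0.45]],[0,[0.014,0.16,0],[0,0,0.6]],[0,[0.018,0.2,0],[0,0,0.75]],[0,[0.022,0.24,0],[0,0,0.9]],[0,[0.026,0.27,0],[0,0,1.05]],[0,[0.028,0.285,0],[0,0,1.2]],[0,[0.028,0.288,0],[0,0,1.35]],[0,[0.028,0.288,0],[0,0,1.5]]]' && python3 -m crank '[[0,[0,0,0],[0,0,0.15]],[0,[0,0,0],[0,0,0.3]],[0,[0,0,0],[0,0,0.45]],[0,[0,0,0],[0,0,0.6]],[0,[0,0,0],[0,0,0.75]],[0,[0,0,0],[0,0,0.9]],[0,[0,0,0],[0,0,1.05]],[0,[0,0,0],[0,0,1.1]],[0,[0,0,0],[0,0,1.1]]]'
python3 - <<'E'
from h import *
import cv2
from scipy.spatial.transform import Rotation as Ro
s=observe();M=Ro.from_quat(np.roll(s['tool_rot'],-1)).as_matrix();print(M.round(3),s['q'].round(2))
# turn axis for nose-down: horizontal axis, nose dir n -> axis = z x n
n=M[:,0].copy();n[2]=0;n/=np.linalg.norm(n);print("nose-down axis",np.cross([0,0,1],n).round(3),"yaw",np.degrees(np.arctan2(n[1],n[0])))
im=capture("side")[90:210,200:360,::-1]
cv2.imwrite("pics/s4.png",cv2.resize(im,(480,360),interpolation=cv2.INTER_CUBIC))
E
```

```text
t: 7.15
tcp_pos: [601.7, -9.2, 318.2]
tool_rot: [-0.061, 0.896, 0.424, 0.119]
contact_force: [-0.6, 0.1, -2.9]
opening: 0.142
t: 8.4
tcp_pos: [629.8, 277.8, 317.7]
tool_rot: [-0.128, 0.366, 0.921, 0.046]
contact_force: [-0.4, -0.3, -3.1]
opening: 0.141
t: 9.52
tcp_pos: [629.9, 277.7, 318.1]
tool_rot: [-0.134, -0.167, 0.977, -0.025]
contact_force: [0.5, -0.1, -2.8]
opening: 0.143
[[-0.909 -0.332 -0.253]
 [-0.319  0.943 -0.094]
 [ 0.27  -0.005 -0.963]] [ 0.26  0.45  1.2  -0.03  1.77 -1.65]
nose-down axis [ 0.331 -0.944  0.   ] yaw -160.67682861714155
```

View pics/s4.png

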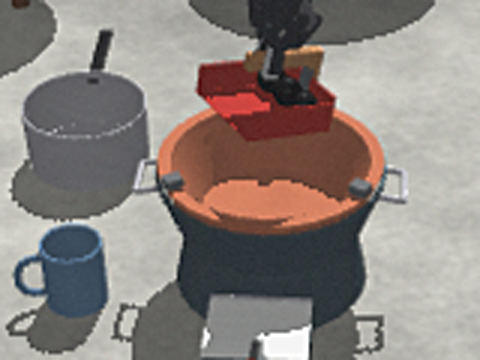

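Positioned over the bowl with the load intact. I'll lower and tip.

```bash
python3 -m crank '[[0,[0,0,-0.02],[0.04,-0.113,0]],[0,[0,0,-0.04],[0.08,-0.227,0]],[0,[0,0,-0.055],[0.12,-0.34,0]],[0,[0,0,-0.06],[0.16,-0.453,0]],[0,[0,0,-0.06],[0.2,-0.566,0]],[0,[0,0,-0.06],[0.24,-0.68,0]],[0,[0,0,-0.06],[0.28,-0.793,0]],[0,[0,0,-0.06],[0.32,-0.906,0]],[0,[0,0,-0.06],[0.36,-1.02,0]],[0,[0,0,-0.06],[0.4,-1.133,0]]]' && python3 -m crank '[[0,[0,0,0],[0,0,0]],[0,[0,0,0],[0,0,0]],[0,[0,0,0],[0,0,0]],[0,[0,0,0],[0,0,0]],[0,[0,0,0.03],[0,0,0]],[0,[0,0,0.07],[0,0,0]]]'
python3 - <<'E'
from h import *
import cv2
print(observe()['q'].round(2))
im=capture("side")[90:210,200:360,::-1];im2=capture("top")[130:250,130:290,::-1]
c=np.hstack([cv2.resize(i,(400,300),interpolation=cv2.INTER_CUBIC) for i in(im,im2)])
cv2.imwrite("pics/s5.png",c)
E
```

```text
t: 10.82
tcp_pos: [629.8, 277.1, 259.9]
tool_rot: [0.444, -0.148, 0.881, 0.074]
contact_force: [0.6, 1.9, -2.8]
opening: 0.145
t: 11.58
tcp_pos: [629.8, 277.3, 329.4]
tool_rot: [0.441, -0.149, 0.882, 0.074]
contact_force: [0.6, 0.1, -2.4]
opening: 0.139
[ 0.22 -0.1   1.95  0.25  0.38 -1.87]
```

View pics/s5.png

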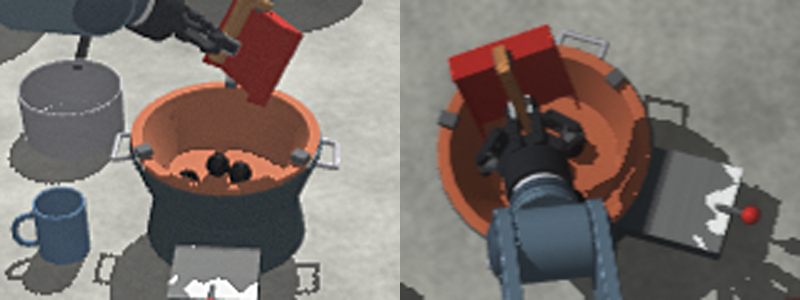

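All three briquettes are in the bowl, at (190,178), (215,163) and (240,172). Now I level the scoop and carry it to free floor near (400,90).

```bash
python3 -m crank '[[0,[0,0,0.01],[-0.05,0.15,0]],[0,[0,0,0.01],[-0.1,0.3,0]],[0,[-0.03,-0.02,0.01],[-0.159,0.45,0]],[0,[-0.07,-0.05,0.01],[-0.212,0.6,0]],[0,[-0.11,-0.09,0],[-0.265,0.75,0]],[0,[-0.15,-0.12,0],[-0.309,0.876,0]],[0,[-0.19,-0.15,-0.02],[-0.309,0.876,0]],[0,[-0.23,-0.187,-0.06],[-0.309,0.876,0]],[0,[-0.23,-0.187,-0.1],[-0.309,0.876,0]],[0,[-0.23,-0.187,-0.15],[-0.309,0.876,0]]]' && python3 -m crank '[[0,[0,0,0],[0,0,0]],[0,[0,0,0],[0,0,0]]]'
python3 - <<'E'
from h import *
import cv2
from scipy.spatial.transform import Rotation as Ro
s=observe();M=Ro.from_quat(np.roll(s['tool_rot'],-1)).as_matrix();print(M.round(3),s['q'].round(2))
z=-M[:,2];print("fix rotvec",np.cross(z,[0,0,1]).round(3))
im=capture("side")[140:290,180:380,::-1]
cv2.imwrite("pics/s6.png",cv2.resize(im,(600,450),interpolation=cv2.INTER_CUBIC))
E
```

```text
t: 12.92
tcp_pos: [400.5, 90.1, 179.4]
tool_rot: [0.004, -0.167, 0.986, -0.002]
contact_force: [0.6, 0.4, -3.0]
opening: 0.141
t: 13.18
tcp_pos: [401.5, 90.6, 181.9]
tool_rot: [0.003, -0.168, 0.986, -0.002]
contact_force: [0.6, -0.2, -1.4]
opening: 0.142
[[-0.944 -0.331  0.007]
 [-0.331  0.944 -0.004]
 [-0.005 -0.006 -1.   ]] [-0.05 -0.28  2.21 -0.    1.21 -1.96]
fix rotvec [ 0.004  0.007 -0.   ]
```

View pics/s6.png

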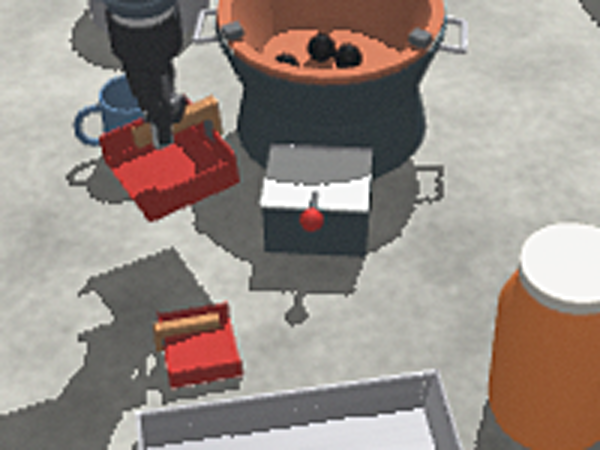

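The scoop hangs level over clear floor, empty, with the coals still in the bowl. I'll lower it.

```bash
python3 -m crank '[[0,[0,0,-0.03],[0,0,0]],[0,[0,0,-0.06],[0,0,0]],[0,[0,0,-0.085],[0,0,0]],[0,[0,0,-0.1],[0,0,0]],[0,[0,0,-0.106],[0,0,0]],[0,[0,0,-0.11],[0,0,0]],[0,[0,0,-0.112],[0,0,0]],[0,[0,0,-0.114],[0,0,0]],[0,[0,0,-0.114],[0,0,0]]]'
```

```text
t: 14.35
tcp_pos: [403.7, 90.8, 69.9]
tool_rot: [0.005, -0.168, 0.986, -0.002]
contact_force: [-0.2, 3.0, 14.3]
opening: 0.139
```

```bash
python3 -m crank '[[40,[0,0,0.001],[0,0,0]],[40,[0,0,0.001],[0,0,0]],[40,[0,0,0.001],[0,0,0]],[40,[0,0,0.001],[0,0,0]],[45,[0,0,0.02],[0,0,0]],[45,[0,0,0.05],[0,0,0]],[45,[0,0,0.1],[0,0,-0.15]],[45,[0,0,0.13],[0,0,-0.3]],[45,[0.04,-0.02,0.15],[0,0,-0.48]],[45,[0.08,-0.04,0.15],[0,0,-0.66]]]' 40 && python3 -m crank '[[60,[0.03,-0.02,0],[0,0,-0.18]],[60,[0.074,-0.042,-0.0],[0,0,-0.36]],[60,[0.074,-0.042,-0.0],[0,0,-0.54]],[60,[0.074,-0.042,-0.0],[0,0,-0.72]],[60,[0.074,-0.042,-0.0],[0,0,-0.9]],[60,[0.074,-0.042,-0.0],[0,0,-1.08]],[60,[0.074,-0.042,-0.0],[0,0,-1.26]],[60,[0.074,-0.042,-0.0],[0,0,-1.44]],[60,[0.074,-0.042,-0.0],[0,0,-1.52]],[60,[0.074,-0.042,-0.0],[0,0,-1.52]]]'
python3 - <<'E'
from h import *
import cv2
from scipy.spatial.transform import Rotation as Ro
s=observe();M=Ro.from_quat(np.roll(s['tool_rot'],-1)).as_matrix();print(M.round(3),s['q'].round(2),s['tcp_pos'])
im=capture("wrist")[:,:,::-1];im2=capture("side")[140:290,180:380,::-1]
np.savez("w2.npz",**camera_model("wrist"))
h=im.astype(int);mask=((h[:,:,2]>130)&(h[:,:,1]<60)&(h[:,:,0]<60)).astype(np.uint8)
n,l,st,c=cv2.connectedComponentsWithStats(mask)
for i in range(1,n):
    if st[i,4]>60: print(st[i],c[i].round(1),ray("wrist",*c[i],87).round(1))
cv2.imwrite("pics/s7.png",np.hstack([cv2.resize(i,(400,300)) for i in(im,im2)]))
E
```

```text
t: 15.6
tcp_pos: [482.4, 50.0, 218.7]
tool_rot: [0.003, 0.163, 0.987, -0.002]
contact_force: [-0.2, 0.8, 0.7]
opening: 0.45
t: 16.85
tcp_pos: [554.1, 8.5, 215.9]
tool_rot: [-0.001, 0.796, 0.605, -0.003]
contact_force: [-0.6, -0.1, 0.5]
opening: 0.602
[[ 0.268  0.964 -0.006]
 [ 0.964 -0.268 -0.001]
 [-0.003 -0.006 -1.   ]] [-0.19  0.06  1.83 -0.    1.26  0.08] [554.05712415   8.50906783 215.89987127]
[ 14  39  96  79 281] [70.9 70.1] [435.5 141.3  87. ]
[ 55  81  71  54 262] [ 88.2 105.7] [436.9 115.9  87. ]
[100 115  57  70 265] [131.9 153.7] [453.8  75.   87. ]
[115 119  89  84 790] [172.1 151.9] [483.7  68.2  87. ]
[270 187  31  25 314] [283.5 201.9] [554.5   7.8  87. ]
[ 130  243   77   61 1200] [161.4 269.4] [439.1 -22.2  87. ]
```

View pics/s7.png

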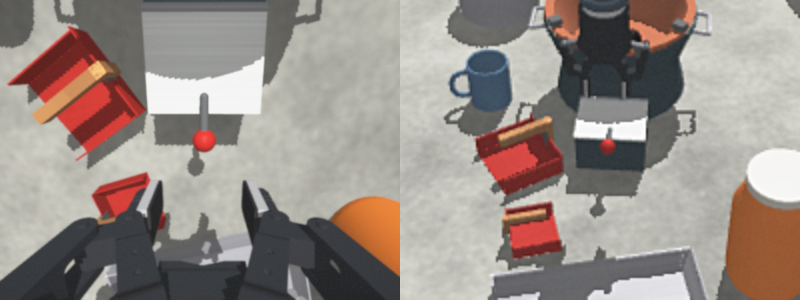

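The scoop stands upright on the floor, released. The knob is at about (557,8.5). I'll descend and grip it.

```bash
python3 -m crank '[[60,[0.003,0,-0.05],[0,0,0]],[60,[0.003,0,-0.09],[0,0,0]],[60,[0.003,0,-0.115],[0,0,0]],[60,[0.003,0,-0.127],[0,0,0]],[60,[0.003,0,-0.127],[0,0,0]],[0,[0.003,0,-0.127],[0,0,0]],[0,[0.003,0,-0.127],[0,0,0]],[0,[0.003,0,-0.127],[0,0,0]],[0,[0.003,0,-0.127],[0,0,0]],[0,[0.003,0,-0.127],[0,0,0]]]' 40
python3 - <<'E'
import numpy as np
d=np.array([-.266,-.964])
p0=np.array([132,12])
for a in np.radians([5,10,15,20,25,30,35,40,45]):
    c,s=np.cos(a),np.sin(a);o=132*c-12*s;h=132*s+12*c
    print(round(np.degrees(a)),((o-132)*d).round(1),round(h-12,1))
E
```

```text
t: 18.2
tcp_pos: [555.6, 9.0, 89.9]
tool_rot: [-0.003, 0.796, 0.605, -0.004]
contact_force: [-8.4, 0.9, 5.7]
opening: 0.276
5 [0.4 1.5] 11.5
10 [1.1 3.9] 22.7
15 [2.  7.3] 33.8
20 [ 3.2 11.6] 44.4
25 [ 4.6 16.8] 54.7
30 [ 6.3 22.8] 64.4
35 [ 8.2 29.6] 73.5
40 [10.3 37.2] 82.0
45 [12.5 45.4] 89.8
```

```bash
python3 -m crank '[[0,[0.0,0.0015,0.0115],[-0.037,0.010,0]],[0,[0.001,0.004,0.0227],[-0.075,0.021,0]],[0,[0.002,0.0073,0.0338],[-0.112,0.031,0]],[0,[0.003,0.0116,0.0444],[-0.15,0.041,0]],[0,[0.005,0.0168,0.0547],[-0.187,0.052,0]],[0,[0.006,0.0228,0.0644],[-0.225,0.062,0]],[0,[0.008,0.0296,0.0735],[-0.262,0.072,0]],[0,[0.010,0.0372,0.082],[-0.3,0.083,0]],[0,[0.0125,0.0454,0.0898],[-0.337,0.093,0]],[0,[0.0125,0.0454,0.0898],[-0.337,0.093,0]]]' && python3 -m crank '[[0,[0,0,0],[0,0,0]],[0,[0,0,0],[0,0,0]],[0,[0,0,0],[0,0,0]],[0,[0,0,0],[0,0,0]]]'
python3 - <<'E'
from h import *
import cv2
im=capture("side")[110:260,180:380,::-1]
im2=capture("top")[140:290,140:340,::-1]
cv2.imwrite("pics/s8.png",np.hstack([cv2.resize(i,(400,300),interpolation=cv2.INTER_CUBIC) for i in(im,im2)]))
E
```

```text
t: 19.45
tcp_pos: [568.4, 55.1, 179.0]
tool_rot: [0.103, 0.784, 0.595, -0.143]
contact_force: [-5.9, 1.3, -3.2]
opening: 0.277
t: 19.95
tcp_pos: [568.2, 54.4, 178.4]
tool_rot: [0.103, 0.784, 0.595, -0.142]
contact_force: [-5.7, 1.8, -4.4]
opening: 0.276
```

View pics/s8.png

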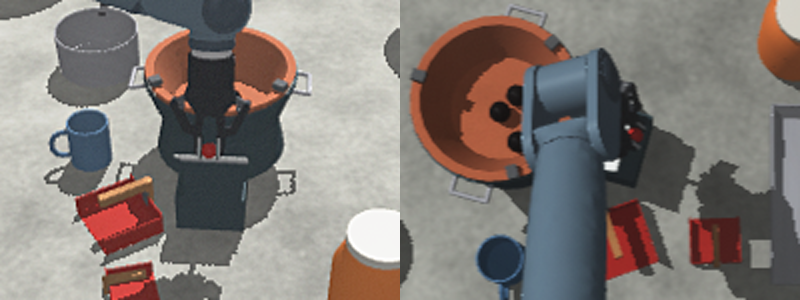

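The flap is raised with the knob in the fingers. The TCP rose 88.5 mm, which gives about 44°. The coals are in the bowl and the scoop is upright and clear of the arm, so I'm handing in.

```bash
python3 -c "
from plant import *
s=observe();print(s['t'],s['contact_force'],s['opening'],abs(s['joint_velocities']).max());print(finish_job())"
```

```text
20.05 [-5.84453571  1.81076186 -4.27088791] 0.2722599976831702 0.0012643487523509374
the job is handed in; nothing more can be done
None
```

The job is handed in at 20 s of simulated time; no verdict is reported.

**What I did:** I scooped all three briquettes out of the tray with the large red scoop and tipped them into the fire bowl. I set the scoop down upright on the floor near (404, 91) mm, let go of it, then gripped the red knob and raised the flap. The arm is still holding it.

**Last checks:**
- **Briquettes:** the last top view shows all three in the bowl.
- **Scoop:** it stands upright on the floor, clear of the arm and the flap.
- **Flap:** the knob rose 88.5 mm, which works out at about 44°. I inferred that from the tool's position, as the flap angle itself can't be read.
- **Grip:** the opening was steady at 0.27, about 4 N of flap load was on the gripper, and the arm was at rest.
- **Off-centre grip:** a sideways force of about 6 N remained at the knob, so the grip is slightly off centre. I left it, since it was steady.
- **Other objects:** the mug, saucepan and jug looked unmoved in the pictures. I did not look at the chopping board again, but nothing went near it.

No check failed. I viewed 11 pictures.

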